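Hold a fused test strip in the strain viewer

TASK

Check a fused glass test strip for strain: slide the dust cover on top of the grey strain viewer fully aside, take from the wooden block the one glass strip that has been ground narrow enough to fit the viewer's slot, and lower it upright, round fused disc downwards, through the slot until the disc is in the middle of the round front window. Finish while still holding the strip there in the gripper, hanging free above the viewer's floor and not jammed in the slot; leave the two wider strips standing in the block and do not knock the timer or the two small jars about.

Things in the scene. Friction and masses are not known exactly. Their poses are not given: they have to be found in the camera images.
- viewer: Strain viewer: fixed grey metal box, aluminium top plate 118 (x) x 190 (y) mm, top surface 117 mm above the table. Origin: centre of its underside, yaw varies. Its -x side is the front, with a round black-rimmed window (44 mm across, centre 64 mm up, at y = -35 mm). Inside it is open down to a floor at 13 mm. Two rails 8 mm high on top, at x = 23 to 33 mm and -23 to -33 mm, guide the cover.
- slot_mouth (a point): Centre of the slot through the 12 mm thick top plate, at the top surface (117 mm above the table), at the viewer's own (0, -35 mm), right behind the window. Axes as the viewer's: x across the slot (12 mm wide), y along it (40 mm long), z up. Upper edge chamfered 2.5 mm.
- viewer_focus (a point): Point inside the viewer on the slot's vertical axis, at the height of the window's centre: 64 mm above the table, 53 mm below slot_mouth. Axes as the viewer's.
- cover (a joint): Dust cover, a steel plate 48 x 56 x 4 mm sliding on the viewer's top along the viewer's own +y. 0 m: right over the slot; 0.060 m: at its end stop, slot quite free (it starts nearly closed). It stays where it is left; it takes about 1.5 N to slide.
- cover_knob (a point): Centre of the top of the cover's black upright knob, which is 17 mm in diameter and stands 22 mm above the cover plate; its top is 143 mm above the table. Moves with the cover. Axes as the viewer's.
- rack: Hardwood block 216 (x) x 66 (y) x 34 mm, fixed on the table; origin at the centre of its underside, yaw varies. Three saw kerfs at its own x = -70, 0 and +70 mm run right across it in y: 13 mm wide, 24 mm deep (floor 10 mm above the table). One glass strip stands in each; which is where varies. Obstacle: to its left a grey kiln, 0.34 m high, always fills world x 0.40-0.84, y 0.38-0.77 m.
- strip_fit: Clear glass strip 10 (x) x 38 (y) x 150 (z) mm, about 0.15 kg, upright in a kerf: the ground one, 2 mm smaller than the slot both ways. Origin: centre of its lower end. The upper 30 mm is white (sandblasted grip end); a flush amber disc 16 mm across is fused in near the lower end. All three strips look alike but for their width.
- strip_fit_disc (a point): Centre of the fused disc of the 38 mm strip, 30 mm above the middle of its lower end.
- strip_wide: As strip_fit, but 47 mm wide: does not go through the slot. Origin at the centre of its lower end.
- strip_widest: As strip_fit, but 54 mm wide: does not go through the slot. Origin at the centre of its lower end.
- timer: White round bench timer, about 42 x 64 x 66 mm, standing loose on the table; bystander. Origin under its centre.
- frit_jar_a: Small closed jar with a white lid and orange-brown filling, 50 mm in diameter, 49 mm high, loose; bystander. Origin under its centre.
- frit_jar_b: Small closed jar with a white lid and teal filling, 50 mm in diameter, 49 mm high, loose; bystander. Origin under its centre.
There are look-alikes about, which are no part of the job. What is shaped like the strip_widest but blue or yellow is not meant.

How it is judged:
On the way, in this order (a step that is already met when the one before it is completed fails the run):
1. the dust cover is slid aside (more than 52 of its 60 mm) (value of joint cover above 0.052 m), for 0.2 s.
2. the narrow strip, upright and held in the fingers, has entered the slot: its lower end is more than 5 mm below the top surface on the slot's axis (z of strip_fit in the frame of slot_mouth below -0.005 m and horizontal distance between strip_fit and slot_mouth below 0.006 m and angle between strip_fit's own z axis and vertical below 0.12 rad and contact force between the fingers and strip_fit above 2 N), for 0.1 s.
At the end, for the whole second after the job is handed in: Cover over 50 mm open; 38 mm strip still, held by the fingers (over 2 N), upright (0.08 rad), along the slot (0.10 rad), disc within 10 mm of the window's middle (so clear of the floor), under 15 N on the viewer; both wider strips upright (0.2 rad) in the block with feet on the kerf floor (value of joint cover above 0.05 m and distance between strip_fit_disc and viewer_focus below 0.01 m and angle between strip_fit's own z axis and vertical below 0.08 rad and angle between the y axis of strip_fit and the y axis of viewer, either way round below 0.1 rad and contact force between the fingers and strip_fit above 2 N and contact force between strip_fit and viewer below 15 N and linear speed of strip_fit below 0.02 m/s and angle between each of strip_wide, strip_widest's own z axis and vertical below 0.2 rad and height (world z) of strip_wide between 0.006 and 0.02 m and height (world z) of strip_widest between 0.006 and 0.02 m and horizontal distance between each of strip_wide, strip_widest and rack below 0.085 m); the arm keeps its last pose, push and grip.
It fails at once if the glass strip is forced against the viewer or cover with more than 45 N (contact force between strip_fit and viewer above 45 N).
It fails at once if the timer or a jar is knocked more than 30 mm from its place (distance of any of timer, frit_jar_a, frit_jar_b from where it was at the start of the episode above 0.03 m).
It also fails if it takes over 64 s, if anything falls off the work surface, if the arm or the gripper's body presses on something with over 40 N, if the wrist force passes 120 N, or if a joint passes its speed limit or range.

ROBOT

A 7-joint arm with a two-finger parallel gripper is mounted at the origin on the work surface; the furniture and walls round the work are solid. World frame = base frame: x ahead of the robot, y to its left, z up, the work surface at z = 0. Lengths are in m, angles in rad, forces in N, time in s.
With the tool pointing down it reaches from about 0.425 to 0.875 m from the base axis. Payload 4.7 kg.
Tool frame: the origin (TCP) lies on the centre line of the jaws, within the pads' length; the fingertips stand 14 mm ahead of it and the grasp point (between the pads) lies 5 mm behind it; z points along the fingers, y is the line along which they close (so a half turn about z gives the same grasp; the last joint's range is limited). The gripper opens to 85 mm and grips with 20 to 120 N. Pads are 22 mm wide; open, the fingers measure 114 mm over their backs; the gripper's body (76 mm by 85 mm) begins 54 mm behind the grasp point. The pads swing forward as they close: fully open they stand 13 mm farther back than shut.
Start: joints at [-1.268, 0.321, -0.07, 1.45, 0.023, 1.371, -0.057], TCP at [0.185, 0.623, 0.245] pointing down, gripper open.
Joint ranges: [-2.86, 2.86], [-0.3, 2.09], [-1.38, 1.24], [0.06, 2.45], [-1.56, 4.7], [0.09, 2.05], [-2.69, 2.69]. Speed limits (rad/s): [2.57, 2.57, 3.14, 3.14, 3.14, 3.14, 3.14].

INTERFACE

Orientations are given as a 3x3 rotation matrix whose columns are the frame's x, y, z axes.
In Python, from plant import manip gives the robot as it stands.
- The arm moves only by the shell command python3 -m pendant 'ROWS' [FORCE]. ROWS is text: rows parted by semicolons, each of 5 numbers parted by spaces: the shift along the world's x, y, z in mm, then the turn about the world's z in rad, then the opening, from -1 (shut) to 1 (fully open). In form: x y z turn gripper; .... A call has 1 to 12 rows; each row shifts and turns the commanded pose from where the row before left it; what a row does not reach is not made up. A row lasts 1/10 s, in which the tool goes at most 50 mm and 8.59 degrees, less where a joint would pass 70% of its speed; a pose out of reach is approached as far as the arm can. A call is refused whole if a number of a shift passes 50 or a number of a turn 0.15, either way. A call with a gripper value outside its range is refused whole. The fingers move at their own pace and stop on an object; FORCE is the grip in N (left out, the last holds). Time passes only in rows, so rows that do not move let the fingers close. It gives the time, the measured TCP pose, the force, the opening and the grip force at its end, in the units of the state.
- manip.sense(): the state, without advancing time (a new reading comes with each control period).
- manip.get_image(name): name is "side" or "top" or "wrist"; returns the picture (420x560x3 uint8, blue, green, red); there is no depth.
- manip.calibration(name): a dict with "camera_matrix" (3x3 intrinsics, pixels), "dist_coeffs" ([k1, k2, p1, p2, k3] as OpenCV has them; the pictures are not rectified), "world_to_cam" (4x4, takes a point from world to camera coordinates). Camera axes: x right, y down, z forward; pixel columns grow to the right and rows downward; lengths in m; the calibration is good to about 2 mm. A picture is of the moment at which its call begins: read the wrist's pose just before it. calibration takes no time and is no camera call; for the wrist camera it gives the pose at the moment of the call.
- manip.finish_job(): hands the job in; it is judged then, once.
Trained networks look in the newest picture that a camera, given by its name, has taken for a name from the list of things; names that differ only in an ending like _2 or _b are one class to them, and where a whole thing is asked for, a point or a joint stands for the part that bears it (a point fixed in the world has none). Each returns a list of dicts, best first, with "score" (0 to 1); they miss things now and then, are a little off and sometimes report something else, mostly with a low value. They report only what shows in the picture. A call takes as long as a camera call. They do not tell look-alikes from the thing itself.
- manip.outline_of(camera, target): "mask" (420x560 bool, what is visible of it) and "rect" ([left, top, right, bottom] in pixels, round what is visible of it).
- manip.place_of(camera, target): "pixel" ([column, row] in pixels: a listed point, or the origin of a listed thing).
The state is a dict: "t": time; "joints": joint angles; "joint_velocities": joint speeds; "tau": joint torques, N m; "ee_pos": TCP position; "tcp_rot": TCP orientation; "force": force on the tool from outside, world axes, zero at the start; "torque": the same for the moment, N m; "opening": finger opening in m; "grip_force": force on a finger pad.
Only numpy, scipy, OpenCV 4.12 (cv2) and the standard library are available. Lean on these libraries where they do the work, as an engineer would, in place of code of your own. Each camera call takes 0.05 s, during which the arm holds its last target. There are 200 camera calls.

## Working session

There is one attempt and no reset: what is moved stays moved. The work goes in short steps, Python scripts to look and compute and a shell command to move; the robot and the scene stay as the last step left them, time stands still between calls to the robot, and variables do not carry over. Pictures are saved under pics/ and viewed, at most 10 in all, crops included, and the job is handed in when it is done.

```bash
mkdir -p pics; ls; cat > h.py <<'E'
import numpy as np, cv2
from plant import manip
def ray(cam,px,cal=None):
    c=cal or manip.calibration(cam); K=np.array(c["camera_matrix"]);D=np.array(c["dist_coeffs"]);T=np.array(c["world_to_cam"])
    u=cv2.undistortPoints(np.array([[px]],float),K,D)[0,0]
    R=T[:3,:3]; o=-R.T@T[:3,3]; d=R.T@np.array([u[0],u[1],1]); return o,d/np.linalg.norm(d)
def at_z(cam,px,z,cal=None):
    o,d=ray(cam,px,cal); return o+d*(z-o[2])/d[2]
def tri(rays):
    A=np.zeros((3,3));b=np.zeros(3)
    for o,d in rays:
        P=np.eye(3)-np.outer(d,d);A+=P;b+=P@o
    x=np.linalg.solve(A,b); return x,[np.linalg.norm((np.eye(3)-np.outer(d,d))@(x-o)) for o,d in rays]
def proj(cam,P,cal=None):
    c=cal or manip.calibration(cam);T=np.array(c["world_to_cam"])
    return cv2.projectPoints(np.array(P,float).reshape(-1,3),cv2.Rodrigues(T[:3,:3])[0],T[:3,3],np.array(c["camera_matrix"]),np.array(c["dist_coeffs"]))[0][:,0]
E
python3 - <<'E'
from h import *
np.set_printoptions(precision=3,suppress=True)
ims=[]
for c in ["side","top"]:
    im=manip.get_image(c);cv2.imwrite(f"pics/{c}0.png",im)
    T=np.array(manip.calibration(c)["world_to_cam"]);print(c,-T[:3,:3].T@T[:3,3])
    for n in ["slot_mouth","cover_knob","viewer","rack","strip_fit","strip_wide","strip_widest","strip_fit_disc","viewer_focus"]:
        r=manip.place_of(c,n); print(c,n,[(np.round(x["pixel"],1).tolist(),round(x["score"],2)) for x in r[:4]])
print(manip.sense()["t"])
E
```

```text
pics
side [ 0.953 -0.736  0.713]
side slot_mouth [([235.9, 239.2], 0.82)]
side cover_knob [([237.1, 229.9], 0.76), ([272.4, 193.2], 0.36)]
side viewer [([245.1, 269.4], 0.79)]
side rack [([273.3, 198.2], 0.79)]
side strip_fit [([271.3, 194.9], 0.76)]
side strip_wide [([256.6, 199.3], 0.66)]
side strip_widest [([328.9, 194.6], 0.89), ([292.3, 188.3], 0.81), ([289.4, 217.2], 0.73)]
side strip_fit_disc [([277.5, 187.3], 0.61), ([233.8, 215.2], 0.32)]
side viewer_focus [([237.6, 258.9], 0.61)]
top [ 0.399 -0.022  1.202]
top slot_mouth [([345.2, 212.7], 0.68)]
top cover_knob [([343.9, 214.9], 0.57)]
top viewer [([329.6, 218.3], 0.63)]
top rack [([205.5, 251.0], 0.57)]
top strip_fit [([231.7, 262.6], 0.73), ([208.2, 250.9], 0.62)]
top strip_wide [([233.0, 265.7], 0.79)]
top strip_widest [([238.5, 217.2], 0.84), ([177.4, 198.2], 0.81), ([186.9, 238.0], 0.64)]
top strip_fit_disc [([205.4, 252.2], 0.72), ([344.2, 213.7], 0.36)]
top viewer_focus [([207.3, 251.8], 0.68)]
1.0
```

```bash
python3 -c "
import cv2,numpy as np
a=cv2.imread('pics/side0.png')[120:330,150:430];b=cv2.imread('pics/top0.png')[140:350,130:410]
cv2.imwrite('pics/both.png',np.hstack([cv2.resize(a,(400,300)),cv2.resize(b,(400,300))]))
a=cv2.resize(cv2.imread('pics/side0.png')[140:320,190:430],(800,600),interpolation=cv2.INTER_CUBIC);cv2.imwrite('pics/s.png',a)
a=cv2.resize(cv2.imread('pics/top0.png')[150:330,150:390],(800,600),interpolation=cv2.INTER_CUBIC);cv2.imwrite('pics/t.png',a)"
```

```text
(no output)
```

View pics/s.png

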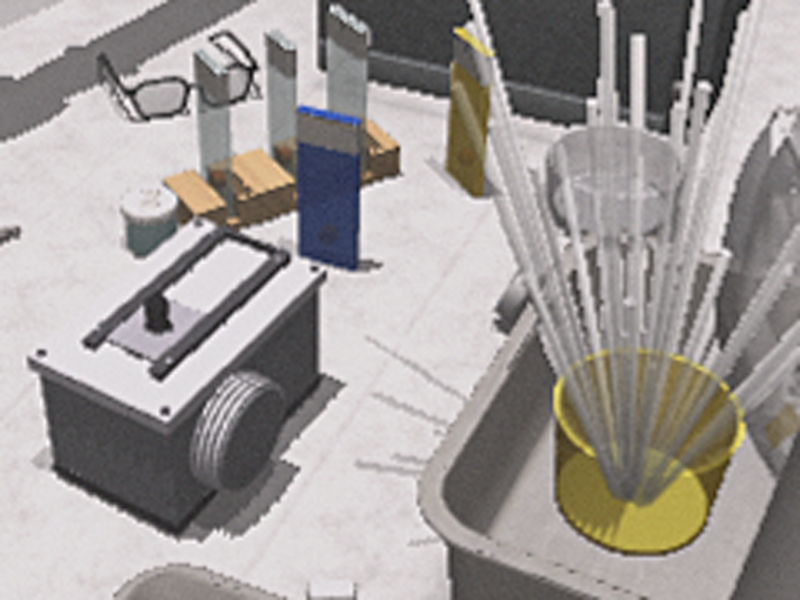

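View pics/t.png

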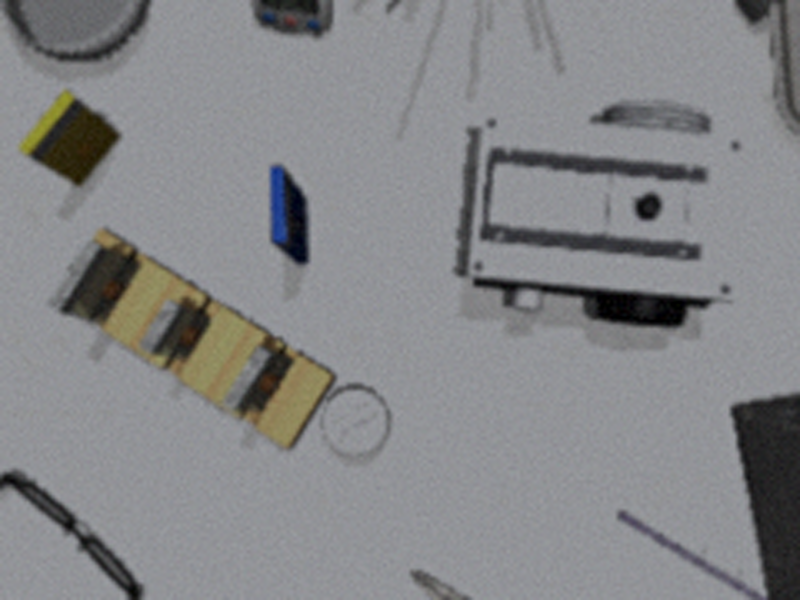

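The side and top pictures show the rack at top crop (190,340), with three glass strips. The middle one, at top px (205,250) and side px (275,185), looks narrowest. The look-alikes are the blue strip at top px (237,215) and the yellow one at top px (170,190). The knob is at top px (344,212). Next I compute positions and check the widths in a close crop.

```bash
python3 - <<'E'
from h import *
np.set_printoptions(precision=4,suppress=True)
c2=lambda x,y:(150+x*.3,150+y*.3)
for n,p,z in [("knob",(648,206),.143),("railLf",(492,156),.125),("rail1 R",(705,174),.125),("rail2 L",(486,234),.125),("rail2R",(698,252),.125),
 ("screwTL",(492,124),.117),("screwTR",(735,146),.117),("screwBL",(478,267),.117),("screwBR",(725,289),.117),
 ("rackTL",(103,230),.034),("rackTR",(334,377),.034),("rackBR",(290,446),.034),("disc L",(112,290),.04),("disc M",(189,337),.04),("disc R",(267,383),.04),
 ("lamp",(655,112),.06),("black",(640,310),.064),("jarb",(356,420),.049),("blue",(280,170),.15),("yellow",(45,125),.15)]:
    print(n,at_z("top",c2(*p),z))
s2=lambda x,y:(190+x*.3,140+y*.3)
print("side knob",tri([ray("side",s2(155,297)),ray("top",c2(648,206))]))
print("rim",at_z("side",s2(240,440),.064))
s=manip.sense();print(s["ee_pos"],s["tcp_rot"],s["opening"])
for n in ["rack","strip_fit","strip_wide","strip_widest"]:
    for c in ["top"]:
        for r in manip.outline_of(c,n)[:3]:
            m=r["mask"];print(n,r["score"],r["rect"],m.sum(),cv2.minAreaRect(cv2.findNonZero(m.astype(np.uint8))))
E
```

```text
knob [ 0.5454 -0.1466  0.143 ]
railLf [ 0.5865 -0.0392  0.125 ]
rail1 R [ 0.5698 -0.1903  0.125 ]
rail2 L [ 0.5308 -0.0335  0.125 ]
rail2R [ 0.5143 -0.1827  0.125 ]
screwTL [ 0.6113 -0.0399  0.117 ]
screwTR [ 0.591  -0.2143  0.117 ]
screwBL [ 0.5084 -0.0273  0.117 ]
screwBR [ 0.4883 -0.202   0.117 ]
rackTL [0.5517 0.2616 0.034 ]
rackTR [0.4355 0.0833 0.034 ]
rackBR [0.3842 0.1173 0.034 ]
disc L [0.5045 0.2527 0.04  ]
disc M [0.4676 0.1929 0.04  ]
disc R [0.4318 0.1335 0.04  ]
lamp [ 0.6287 -0.1648  0.06  ]
black [ 0.4787 -0.1468  0.064 ]
jarb [0.4028 0.0659 0.049 ]
blue [0.5759 0.1089 0.15  ]
yellow [0.6123 0.2764 0.15  ]
side knob (array([ 0.5465, -0.1455,  0.1447]), [np.float64(0.0015738516262716249), np.float64(0.0015738516262717027)])
rim [ 0.6219 -0.168   0.064 ]
[0.1852 0.6231 0.2454] [[-0.9586  0.2848  0.0001]
 [ 0.2848  0.9586  0.    ]
 [-0.0001  0.0001 -1.    ]] 0.08514781217632388
rack 0.89 [178.2, 219.1, 252.0, 286.5] 1395 ((208.42971801757812, 252.40298461914062), (84.37089538574219, 28.702125549316406), 32.2756462097168)
rack 0.4 [217.2, 253.6, 237.5, 273.1] 256 ((226.67
[... 245 characters left out ...]
)
strip_fit 0.41 [401.3, 230.6, 426.5, 255.1] 382 ((412.5, 244.5), (19.0, 23.0), 90.0)
strip_wide 0.59 [218.6, 250.4, 236.4, 273.8] 258 ((227.25534057617188, 264.27252197265625), (12.512826919555664, 22.863750457763672), 31.607501983642578)
strip_widest 0.98 [154.1, 174.1, 186.2, 204.2] 484 ((171.34002685546875, 191.3800048828125), (22.600004196166992, 23.40000343322754), 36.869895935058594)
strip_widest 0.71 [168.5, 222.1, 191.4, 247.8] 381 ((177.97352600097656, 235.25587463378906), (17.71689224243164, 24.236093521118164), 32.47119140625)
strip_widest 0.68 [226.5, 196.3, 243.8, 229.3] 318 ((236.04408264160156, 213.57351684570312), (29.681547164916992, 12.578226089477539), 85.60128784179688)
```

```bash
python3 -m pendant '14 -37 10 0 1;14 -37 10 0 1;14 -37 10 0 1;14 -37 10 0 1;14 -37 10 0 1;14 -37 5 0 1;19 -33 0 0 1;19 -33 0 0 1;19 -33 0 0 1;19 -33 0 0 1;19 -33 0 0 1;19 -33 0 0 1'; python3 - <<'E'
from h import *
im=manip.get_image("wrist");s=manip.sense();print(s["ee_pos"],s["tcp_rot"][0],s["t"])
cv2.imwrite("pics/w1.png",im)
E
```

```text
t: 2.4
ee_pos: [0.3837, 0.2016, 0.3007]
tcp_rot: [[-0.959, 0.285, 0.001], [0.285, 0.959, 0.001], [-0.0, 0.001, -1.0]]
force: [-0.0, -0.2, 0.1]
opening: 0.0854
grip_force: 0.0
[0.38729764 0.19505714 0.3008772 ] [-0.95592666  0.29359459  0.00253889] 2.45
```

View pics/w1.png

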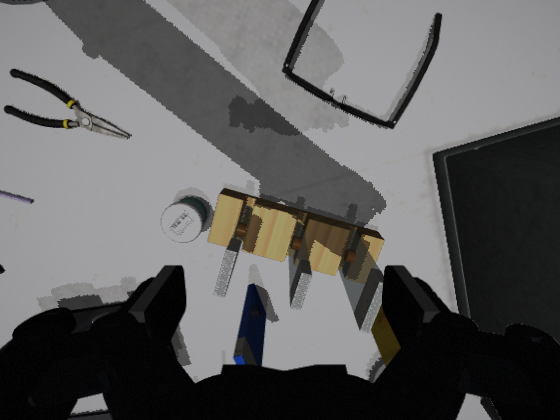

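The wrist picture shows the rack at (210–385, 190–300), with strips at (228,270), (300,280) and (365,300). The middle one looks the shortest. I'll check the choice in a close crop.

```bash
python3 -c "
import cv2
a=cv2.imread('pics/w1.png')[185:335,205:405];cv2.imwrite('pics/w1c.png',cv2.resize(a,(800,600),interpolation=cv2.INTER_CUBIC))"
```

```text
(no output)
```

View pics/w1c.png

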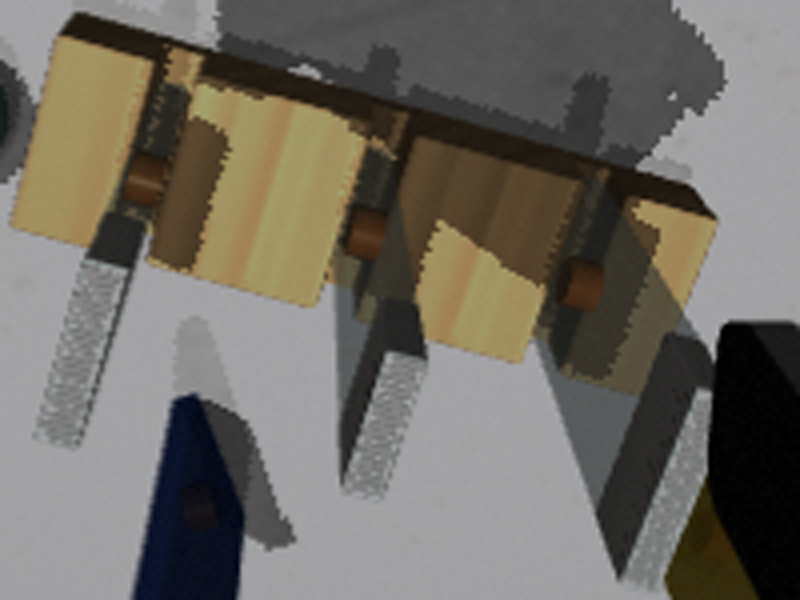

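The top faces measure about 189, 147 and 210 crop px, in the ratio 47:38:54, so the middle strip is the 38 mm one. The blue strip is excluded by its colour. Next is the knob.

```bash
python3 -m pendant '16 -35 0 0.017 1;16 -35 0 0.017 1;16 -35 0 0.017 1;16 -35 0 0.017 1;16 -35 0 0.017 1;16 -35 0 0.017 1;16 -35 0 0.017 1;16 -35 0 0.017 1;16 -35 -10 0.017 1;16 -35 -20 0.021 1;0 0 0 0 1;0 0 0 0 1'; python3 - <<'E'
from h import *
np.set_printoptions(precision=4,suppress=True)
im=manip.get_image("wrist");cal=manip.calibration("wrist");s=manip.sense();print(s["ee_pos"],s["tcp_rot"],s["t"])
cv2.imwrite("pics/w2.png",im)
for n,z in [("cover_knob",.143),("slot_mouth",.117)]:
    for r in manip.place_of("wrist",n)[:2]:print(n,r,at_z("wrist",r["pixel"],z,cal))
E
```

```text
t: 3.65
ee_pos: [0.5428, -0.1473, 0.2696]
tcp_rot: [[-0.993, 0.117, -0.002], [0.117, 0.993, -0.0], [0.002, -0.001, -1.0]]
force: [0.2, 0.5, 0.4]
opening: 0.0851
grip_force: 0.0
[ 0.5431 -0.1462  0.2703] [[-0.9934  0.1145 -0.0005]
 [ 0.1145  0.9934  0.0005]
 [ 0.0005  0.0004 -1.    ]] 3.7
cover_knob {'pixel': [285.4, 209.2], 'score': 0.67} [ 0.5452 -0.146   0.143 ]
slot_mouth {'pixel': [275.8, 202.0], 'score': 0.84} [ 0.5451 -0.1543  0.117 ]
```

View pics/w2.png

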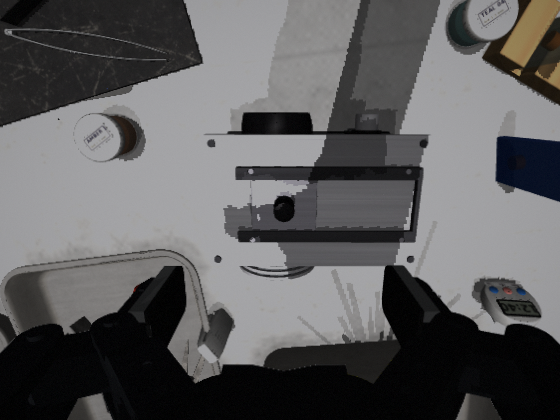

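The knob is at wrist px (285,208), with the slot and rails around it and nothing tall nearby. I'll descend and grip it.

```bash
python3 -m pendant '1 0 -35 0 1;1 0 -35 0 1;0 0 -30 0 0.4;0 0 -20 0 0;0 0 -10 0 -0.2;0 0 0 0 -0.6;0 0 0 0 -1;0 0 0 0 -1;0 0 0 0 -1;0 0 0 0 -1;0 0 0 0 -1' 30
```

```text
t: 4.9
ee_pos: [0.5457, -0.1468, 0.1414]
tcp_rot: [[-0.993, 0.114, 0.001], [0.114, 0.993, 0.001], [-0.001, 0.001, -1.0]]
force: [-2.2, 2.2, 5.5]
opening: 0.0152
grip_force: 30.2
```

```bash
python3 -m pendant '1 8 0 0 -1;1 8 0 0 -1;1 8 0 0 -1;1 8 0 0 -1;1 8 0 0 -1;1 8 0 0 -1;0 0 0 0 -1'; python3 -m pendant '0 2 0 0 -1;0 2 0 0 -1;0 0 0 0 -1;0 0 0 0 -1'
```

```text
t: 5.6
ee_pos: [0.5515, -0.0976, 0.1413]
tcp_rot: [[-0.994, 0.113, 0.0], [0.113, 0.994, 0.001], [-0.0, 0.001, -1.0]]
force: [-4.2, 1.5, 7.2]
opening: 0.0152
grip_force: 30.6
t: 6.0
ee_pos: [0.5518, -0.0955, 0.1413]
tcp_rot: [[-0.993, 0.115, 0.002], [0.115, 0.993, -0.001], [-0.002, -0.001, -1.0]]
force: [-1.9, -0.0, 6.4]
opening: 0.0153
grip_force: 30.4
```

```bash
python3 -m pendant '0 2 0 0 -1;0 1 0 0 -1;0 1 0 0 -1;0 0 0 0 -1;0 0 0 0 -1'
```

```text
t: 6.5
ee_pos: [0.5518, -0.0952, 0.1414]
tcp_rot: [[-0.993, 0.117, 0.003], [0.117, 0.993, -0.006], [-0.003, -0.005, -1.0]]
force: [-1.1, -8.1, 3.8]
opening: 0.0154
grip_force: 30.3
```

End stop felt, so the cover is fully open. I'll release, rise and measure the slot.

```bash
python3 -m pendant '0 -3 0 0 -1;0 0 0 0 0.3;0 0 0 0 0.3;0 0 0 0 0.3;0 0 30 0 0.3;0 -20 40 0 1;0 -30 40 0 1;0 0 40 0 1;0 0 0 0 1;0 0 0 0 1;0 0 0 0 1'; python3 - <<'E'
from h import *
np.set_printoptions(precision=4,suppress=True)
im=manip.get_image("wrist");cal=manip.calibration("wrist");s=manip.sense();print(s["ee_pos"],s["tcp_rot"][0],s["force"],s["t"])
cv2.imwrite("pics/w3.png",im)
for n,z in [("cover_knob",.143),("slot_mouth",.117),("viewer_focus",.064)]:
    for r in manip.place_of("wrist",n)[:2]:print(n,r,at_z("wrist",r["pixel"],z,cal))
P=proj("wrist",[.545,-.155,.117],cal)[0].astype(int);print(P)
x0,y0=P[0]-90,P[1]-70;a=im[y0:y0+150,x0:x0+200];print(x0,y0)
cv2.imwrite("pics/w3c.png",cv2.resize(a,(800,600),interpolation=cv2.INTER_CUBIC))
np.save("cal3.npy",cal,allow_pickle=True)
E
```

```text
t: 7.6
ee_pos: [0.5507, -0.1429, 0.2889]
tcp_rot: [[-0.994, 0.113, -0.002], [0.113, 0.994, 0.001], [0.002, 0.0, -1.0]]
force: [-0.0, -0.2, -0.2]
opening: 0.0853
grip_force: 0.0
[ 0.5505 -0.1429  0.2887] [-0.9935  0.1134 -0.0027] [ 0.4679 -0.7049  0.6415] 7.65
cover_knob {'pixel': [340.2, 196.4], 'score': 0.86} [ 0.5516 -0.0961  0.143 ]
slot_mouth {'pixel': [269.8, 192.0], 'score': 0.6} [ 0.5469 -0.1563  0.117 ]
slot_mouth {'pixel': [120.9, 128.3], 'score': 0.44} [ 0.4751 -0.2789  0.117 ]
[270 189]
180 119
```

View pics/w3c.png

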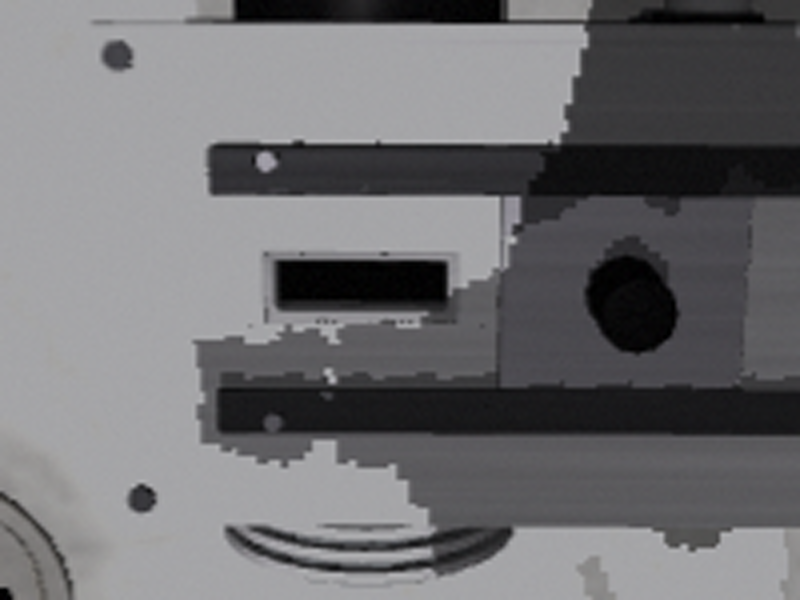

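The slot's chamfer outline spans crop (264–458, 252–322), centre px (270.2,190.8), and is fully clear with the cover at its stop. Next I go over the middle strip.

```bash
python3 -m pendant '-8 33 2 -0.046 1;-8 33 2 -0.046 1;-8 33 2 -0.046 1;-8 33 2 -0.046 1;-8 33 2 -0.046 1;-8 33 2 -0.046 1;-8 33 0 -0.046 1;-8 33 0 -0.046 1;-8 33 0 -0.046 1;-10 33 0 -0.050 1;0 0 0 0 1;0 0 0 0 1'; python3 - <<'E'
from h import *
np.set_printoptions(precision=4,suppress=True)
cal3=np.load("cal3.npy",allow_pickle=True).item()
print("slot",at_z("wrist",(270.2,190.8),.117,cal3),"edges",at_z("wrist",(180+209/4,119+145/4),.125,cal3)-at_z("wrist",(380,119+145/4),.125,cal3))
im=manip.get_image("wrist");cal=manip.calibration("wrist");s=manip.sense();print(s["ee_pos"],s["tcp_rot"],s["t"])
cv2.imwrite("pics/w4.png",im);np.save("cal4.npy",cal,allow_pickle=True)
P=proj("wrist",[.468,.19,.16],cal)[0].astype(int);print(P)
x0,y0=P[0]-120,max(P[1]-100,0);a=im[y0:y0+180,x0:x0+240];print(x0,y0)
cv2.imwrite("pics/w4c.png",cv2.resize(a,(800,600),interpolation=cv2.INTER_CUBIC))
for n in ["strip_fit","rack","strip_fit_disc"]:
    for r in manip.place_of("wrist",n)[:2]:print(n,r,at_z("wrist",r["pixel"],.01,cal))
E
```

```text
t: 9.0
ee_pos: [0.4687, 0.1866, 0.3017]
tcp_rot: [[-0.838, 0.545, -0.001], [0.545, 0.838, -0.001], [-0.0, -0.002, -1.0]]
force: [-0.1, -0.9, 0.5]
opening: 0.0851
grip_force: 0.0
slot [ 0.5458 -0.1558  0.117 ] edges [-0.0146 -0.1276  0.    ]
[0.4692 0.1854 0.3019] [[-0.8372  0.5469 -0.0004]
 [ 0.5469  0.8372 -0.0011]
 [-0.0003 -0.0012 -1.    ]] 9.05
[288 197]
168 97
strip_fit {'pixel': [287.9, 171.9], 'score': 0.69} [0.4719 0.1886 0.01  ]
strip_fit {'pixel': [177.4, 178.0], 'score': 0.19} [0.4013 0.0665 0.01  ]
rack {'pixel': [288.9, 166.0], 'score': 0.95} [0.4663 0.1937 0.01  ]
strip_fit_disc {'pixel': [287.8, 170.7], 'score': 0.82} [0.4705 0.1893 0.01  ]
strip_fit_disc {'pixel': [289.2, 170.7], 'score': 0.17} [0.4715 0.1908 0.01  ]
```

View pics/w4c.png

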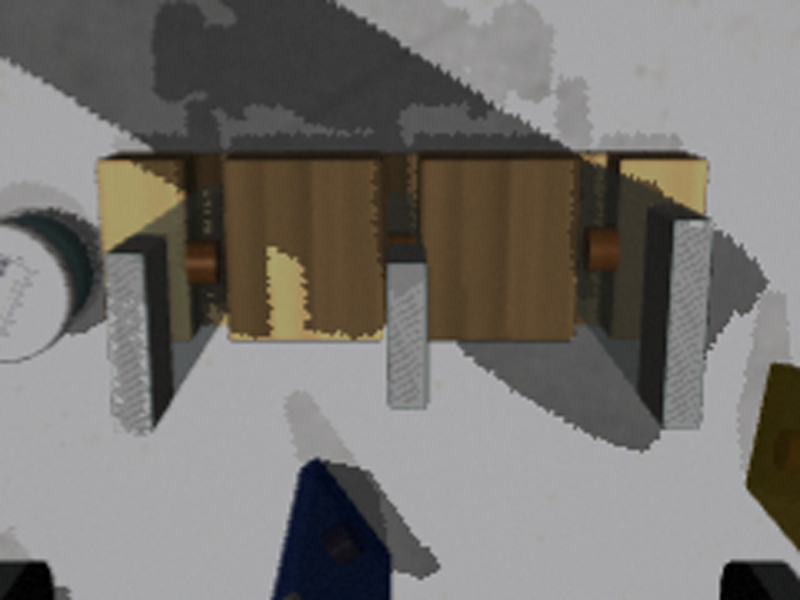

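The middle strip's top face spans crop (388–428, 262–408), 146 px long against 182 and 208 for its neighbours. It is the narrow one and lines up with the tool.

```bash
python3 - <<'E'
from h import *
np.set_printoptions(precision=4,suppress=True)
cal=np.load("cal4.npy",allow_pickle=True).item()
f=lambda x,y,z:at_z("wrist",(168+x*.3,97+y*.3),z,cal)
print("strip",f(408,335,.16),"len",np.linalg.norm(f(408,262,.16)-f(408,408,.16)))
a,b=f(100,157,.034),f(705,157,.034);print("rack edge",a,b,np.arctan2(*(b-a)[1::-1]))
a,b=f(408,262,.16),f(408,408,.16);print("yaw",np.arctan2(*(b-a)[1::-1]))
s=manip.sense();print(s["ee_pos"],np.arctan2(s["tcp_rot"][1][1],s["tcp_rot"][0][1]))
E
```

```text
strip [0.4688 0.191  0.16  ] len 0.037508992114752226
rack edge [0.3833 0.1205 0.034 ] [0.4994 0.298  0.034 ] 0.991736262528321
yaw -0.5736775488998881
[0.4696 0.1847 0.3023] 0.9898191315455217
```

```bash
python3 -m pendant '-1 6 -20 0 0.2;0 0 -20 0 0.2;0 0 -20 0 0.2;0 0 -20 0 0.2;0 0 -25 0 0.2;0 0 -25 0 0.2;0 0 -20 0 0.2;0 0 -14 0 0.2;0 0 0 0 0.2;0 0 0 0 0.2'
```

```text
t: 10.2
ee_pos: [0.4687, 0.1919, 0.1389]
tcp_rot: [[-0.837, 0.548, 0.001], [0.548, 0.837, 0.0], [-0.0, 0.001, -1.0]]
force: [0.2, -0.2, 0.7]
opening: 0.051
grip_force: 0.0
```

```bash
python3 -m pendant '0 0 0 0 -0.5;0 0 0 0 -1;0 0 0 0 -1;0 0 0 0 -1;0 0 0 0 -1;0 0 0 0 -1;0 0 0 0 -1' 60; python3 -m pendant '0 0 5 0 -1;0 0 10 0 -1;0 0 15 0 -1;0 0 20 0 -1;0 0 25 0 -1;0 0 25 0 -1;0 0 25 0 -1;0 0 20 0 -1;0 0 0 0 -1;0 0 0 0 -1'
```

```text
t: 10.9
ee_pos: [0.4688, 0.1925, 0.1393]
tcp_rot: [[-0.837, 0.547, 0.001], [0.547, 0.837, 0.001], [-0.001, 0.002, -1.0]]
force: [0.0, 0.1, 6.2]
opening: 0.009
grip_force: 59.5
t: 11.9
ee_pos: [0.4679, 0.1919, 0.283]
tcp_rot: [[-0.837, 0.547, -0.0], [0.547, 0.837, -0.0], [0.0, -0.0, -1.0]]
force: [-0.4, -0.9, -2.4]
opening: 0.0092
grip_force: 58.6
```

```bash
python3 -m pendant '5 -29 5 -0.092 -1;6 -29 5 -0.092 -1;6 -29 5 -0.092 -1;6 -29 5 -0.092 -1;6 -29 0 -0.092 -1;7 -29 0 -0.092 -1;7 -29 0 -0.092 -1;7 -29 0 -0.092 -1;7 -29 0 -0.092 -1;7 -29 0 -0.092 -1;7 -29 0 -0.092 -1;7 -29 0 -0.093 -1'; python3 - <<'E'
from h import *
np.set_printoptions(precision=4,suppress=True)
s=manip.sense();print(s["joints"],np.arctan2(s["tcp_rot"][1][1],s["tcp_rot"][0][1]))
E
```

```text
t: 13.1
ee_pos: [0.5454, -0.1568, 0.3015]
tcp_rot: [[0.116, 0.993, -0.003], [0.993, -0.116, 0.0], [0.0, -0.003, -1.0]]
force: [-0.1, 0.2, -2.6]
opening: 0.0093
grip_force: 58.7
[-0.5594  0.1592  0.896   1.5992 -0.1245  1.446   0.2295] -0.11669848377132701
```

```bash
python3 -m pendant '0 1 -10 0 -1;0 0 -15 0 -1;0 0 -10 0 -1;0 0 0 0 -1;0 0 0 0 -1;0 0 0 0 -1'; python3 - <<'E'
from h import *
np.set_printoptions(precision=4,suppress=True)
s=manip.sense();p=np.array(s["ee_pos"]);print(p,np.arctan2(s["tcp_rot"][1][1],s["tcp_rot"][0][1]),s["t"])
ims={}
for c in ["wrist","side"]:
    ims[c]=manip.get_image(c);cal=manip.calibration(c);cv2.imwrite(f"pics/{c}5.png",ims[c])
    np.save(f"cal5{c}.npy",cal,allow_pickle=True)
    for n in ["strip_fit","strip_fit_disc","slot_mouth"]:
        for r in manip.place_of(c,n)[:2]:print(c,n,r)
    print(proj(c,[[p[0],p[1],p[2]-.129],[p[0],p[1],p[2]-.099],[.5455,-.1555,.117]],cal))
def crop(c,P,w):
    P=P.astype(int);x0=int(np.clip(P[0]-w//2,0,560-w));y0=int(np.clip(P[1]-w*3//4,0,420-w*3//2));print(c,x0,y0,w);return cv2.resize(ims[c][y0:y0+w*3//2,x0:x0+w],(400,600),interpolation=cv2.INTER_CUBIC)
a=crop("wrist",proj("wrist",[.5455,-.1555,.117])[0],160);b=crop("side",proj("side",[.5455,-.1555,.17])[0],80)
cv2.imwrite("pics/c5.png",np.hstack([a,b]))
E
```

```text
t: 13.7
ee_pos: [0.5464, -0.1544, 0.2688]
tcp_rot: [[0.112, 0.994, 0.001], [0.994, -0.112, 0.0], [0.0, 0.001, -1.0]]
force: [0.8, 0.2, -2.2]
opening: 0.0089
grip_force: 58.7
[ 0.5464 -0.1544  0.2688] -0.1117930600797532 13.7
wrist strip_fit {'pixel': [283.4, 208.7], 'score': 0.6}
wrist slot_mouth {'pixel': [282.4, 198.0], 'score': 0.61}
[[283.6186 204.491 ]
 [283.6646 215.4791]
 [282.6452 199.0009]]
side strip_fit {'pixel': [234.2, 233.3], 'score': 0.92}
side strip_fit_disc {'pixel': [237.5, 224.7], 'score': 0.84}
side slot_mouth {'pixel': [235.1, 237.5], 'score': 0.72}
[[233.8795 233.1884]
 [232.8382 222.5464]
 [234.0211 241.1692]]
wrist 203 78 160
side 192 162 80
```

View pics/c5.png

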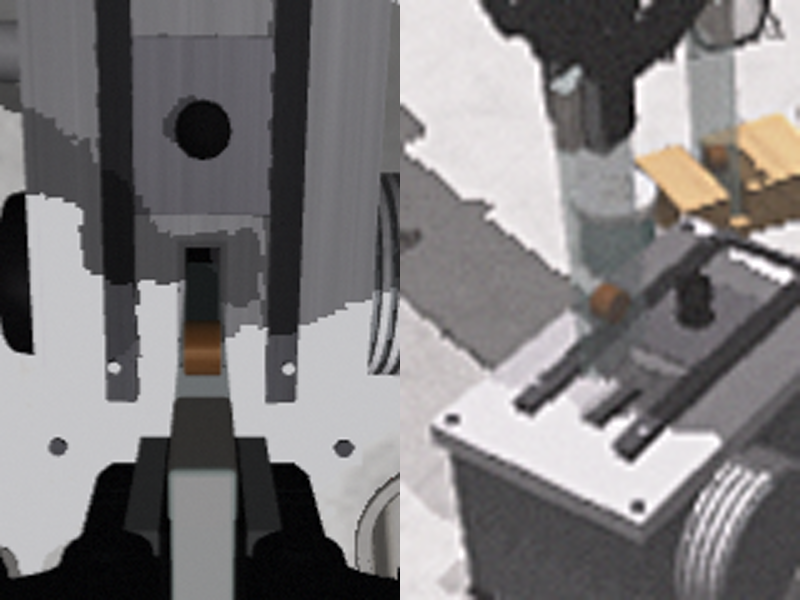

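The wrist crop shows the slot's far end at crop (202,248) in line with the strip centre (203). The side crop shows the strip hanging vertical, with its disc at px (233.6,222).

```bash
python3 - <<'E'
from h import *
np.set_printoptions(precision=4,suppress=True)
cal=np.load("cal5wrist.npy",allow_pickle=True).item();cs=np.load("cal5side.npy",allow_pickle=True).item()
f=lambda x,y,z:at_z("wrist",(203+x/2.5,78+y/2.5),z,cal)
u=np.array([.114,.9935,0])
print("slot from chamfer edge",f(202.5,236,.117)-.0225*u,"inner",f(202.5,248,.1145)-.02*u)
p=np.array([.5464,-.1544,.2688])
print("strip top edges far", f(205,400,p[2]+.021)-p, f(205,472,p[2]+.021)-p)
print(proj("side",[p+[.005,0,-.099]],cs))
print("side at strip y: ",[proj("side",[p+[0.005,d,-.099]],cs)[0] for d in(-.003,.003)])
s=manip.sense();print(s["ee_pos"],np.arctan2(s["tcp_rot"][1][1],s["tcp_rot"][0][1]))
E
```

```text
slot from chamfer edge [ 0.5467 -0.155   0.117 ] inner [ 0.5465 -0.157   0.1145]
strip top edges far [0.0036 0.0284 0.021 ] [0.0024 0.0177 0.021 ]
[[234.7729 223.1504]]
side at strip y:  [array([234.0525, 223.9144]), array([235.4897, 222.3901])]
[ 0.5462 -0.155   0.2685] -0.11301678014299574
```

```bash
python3 -m pendant '0 0 -10 0 -1;0 0 -8 0 -1;0 0 -4 0 -1;0 0 -3 0 -1;0 0 -2 0 -1;0 0 0 0 -1'; python3 -m pendant '0 0 -2 0 -1;0 0 -2 0 -1;0 0 -2 0 -1;0 0 0 0 -1'
```

```text
t: 14.7
ee_pos: [0.546, -0.1549, 0.2411]
tcp_rot: [[0.113, 0.994, -0.0], [0.994, -0.113, -0.0], [-0.0, -0.0, -1.0]]
force: [-0.3, 0.8, -2.7]
opening: 0.0092
grip_force: 58.8
t: 15.1
ee_pos: [0.546, -0.1548, 0.235]
tcp_rot: [[0.113, 0.994, -0.0], [0.994, -0.113, 0.0], [-0.0, -0.0, -1.0]]
force: [-0.1, -0.2, -1.9]
opening: 0.009
grip_force: 58.8
```

```bash
python3 -m pendant '0 0 -4 0 -1;0 0 -4 0 -1;0 0 -4 0 -1;0 0 -4 0 -1;0 0 0 0 -1'; python3 -m pendant '0 0 -8 0 -1;0 0 -8 0 -1;0 0 -8 0 -1;0 0 -8 0 -1;0 0 0 0 -1'
```

```text
t: 15.6
ee_pos: [0.5457, -0.1547, 0.2186]
tcp_rot: [[0.113, 0.994, -0.001], [0.994, -0.113, 0.0], [-0.0, -0.001, -1.0]]
force: [-0.1, 0.8, -1.2]
opening: 0.0092
grip_force: 58.8
t: 16.1
ee_pos: [0.5456, -0.1547, 0.1859]
tcp_rot: [[0.113, 0.994, -0.002], [0.994, -0.113, -0.0], [-0.0, -0.002, -1.0]]
force: [-0.6, 0.4, -2.9]
opening: 0.0091
grip_force: 58.8
```

```bash
python3 -m pendant '0 0 -8 0 -1;0 0 -6 0 -1;0 0 -5 0 -1;0 0 -3 0 -1;0 0 0 0 -1;0 0 0 0 -1;0 0 0 0 -1'; python3 - <<'E'
from h import *
ims=[manip.get_image(c) for c in("side","top")]
s=manip.sense();print(s["ee_pos"],s["force"],s["t"],s["joint_velocities"])
a=cv2.resize(ims[0][160:310,180:280],(400,600),interpolation=cv2.INTER_CUBIC);b=cv2.resize(ims[1][150:300,160:260],(400,600),interpolation=cv2.INTER_CUBIC)
cv2.imwrite("pics/c6.png",np.hstack([a,b]))
p=np.array(s["ee_pos"]);print(proj("side",[p+[0,0,.021]]))
E
```

```text
t: 16.8
ee_pos: [0.5464, -0.155, 0.1656]
tcp_rot: [[0.113, 0.994, 0.001], [0.994, -0.113, -0.0], [-0.0, 0.001, -1.0]]
force: [0.3, -0.5, -1.3]
opening: 0.0092
grip_force: 58.8
[ 0.54634699 -0.15496729  0.16564258] [ 0.58666052  0.58225452 -0.91793729] 16.9 [ 9.96503338e-04 -1.60914126e-03 -2.21551664e-05  2.13858201e-03
  7.11415020e-04  1.15913109e-03 -9.35488952e-04]
[[232.04701016 216.51354326]]
```

View pics/c6.png

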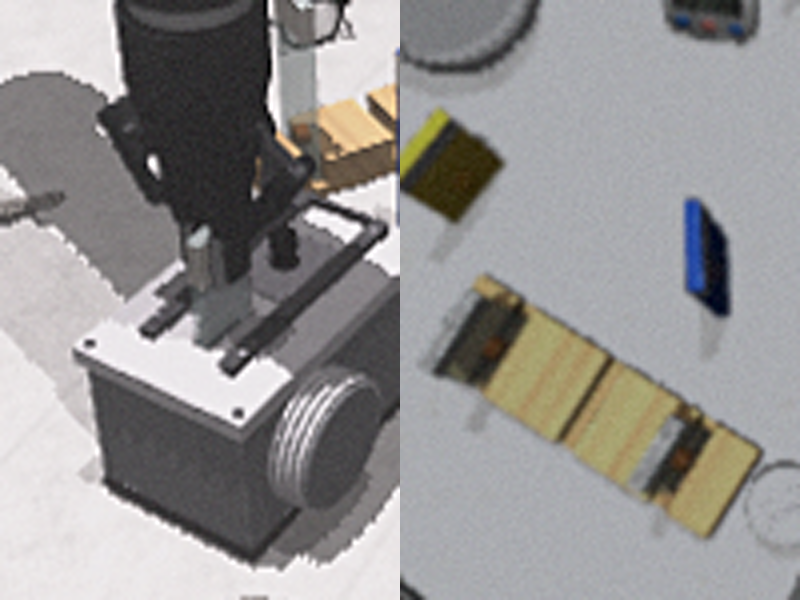

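The side crop shows the strip through the slot with the cover still open (knob at crop (285,250)). The top crop shows both wide strips standing in the rack. I'll lower the last 2–3 mm and hand in.

```bash
python3 -m pendant '0 0 -3 0 -1;0 0 0 0 -1;0 0 0 0 -1;0 0 0 0 -1;0 0 0 0 -1;0 0 0 0 -1' && python3 -c "
from plant import manip
print(manip.finish_job())"
```

```text
t: 17.5
ee_pos: [0.5462, -0.1549, 0.1624]
tcp_rot: [[0.113, 0.994, 0.0], [0.994, -0.113, -0.0], [-0.0, 0.0, -1.0]]
force: [0.3, -1.1, -1.6]
opening: 0.0092
grip_force: 58.8
the job is handed in; nothing more can be done
None
```

I slid the cover to its end stop and handed the job in at about 17.5 s, with the 38 mm strip hanging free in the slot, its disc within about 1 mm of window height by my measurements and both wider strips standing in the block; the hand-in returned no verdict.

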